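# Open the red bayonet filter pot on the composing bench

## Task

Take the red cover off its filter pot: press it down against its spring, turn it a quarter turn anticlockwise (seen from above) so that it comes free of its two lugs without being forced, then lift it off and set it down gently, right way up and flat, in the shallow steel tray. Leave the blue cover locked on its pot.

Things in the scene. Friction and masses are not known exactly. Their poses are not given: they have to be found in the camera images.
- red_cover: Red bayonet cover, 120 g: disc 68 mm wide, 5 mm thick, with two ears (94 mm over tips, 14 mm wide); on top, in line with the ears, a grip bar 48 long, 16 wide, 30 mm high, white stripe. Origin: centre of the disc's underside (bar top 35 mm above); x along bar and ears, z up. Starts locked on red_pot, origin 57 mm up. Sprung: 7 N up when locked, 12 N at the bottom, 7 mm down; rises 10 mm when free.
- red_pot: Fixed metal pot, red band, 112 mm wide; origin: centre of underside; x through its two lugs (same yaw as the locked cover). Steel lugs reach 67 mm high, 38 to 55 mm from the axis, open inside. A stop bars clockwise turns; anticlockwise the cover must be held 4 to 7 mm down (7 is bottom) under the lug roofs, and is clear of them from about 65 to 140 degrees: 90 is right, then it rises.
- blue_cover: The same cover in blue, locked on a like pot with a blue band: a bystander, to be left as it is. Origin and axes as for the red cover.
- tray: Fixed shallow open steel tray, 170 by 170 mm outside, walls 4 mm thick and 18 mm high, floor 4 mm thick. Origin at the centre of its underside, x and y along its sides, z up.
Mind the look-alikes: they are no part of the job. Of the things like the red_cover, leave any that is black, pink or turquoise; of the rest the smaller one is meant.

How it is judged (in metres and radians):
On the way, in this order (a step that is already met when the one before it is completed fails the run):
1. the red cover is pressed down on its pot, at least 3.5 mm below its locked height (z of red_cover in the frame of red_pot below 0.0535 m and horizontal distance between red_cover and red_pot below 0.015 m), for 0.05 s.
2. it is turned at least 52 degrees while still down on the pot (angle between the x axis of red_cover and the x axis of red_pot, either way round above 0.9 rad and z of red_cover in the frame of red_pot below 0.07 m and horizontal distance between red_cover and red_pot below 0.015 m), for 0.05 s.
At the end, for the whole second after the job is handed in: The red cover lies at rest in the tray, right way up and flat on the tray's floor (origin within 55 mm of the tray's centre in plan, under 10 mm above the tray's underside, tilt under 10 degrees), and the blue cover is within 6 mm of where it was (horizontal distance between red_cover and tray below 0.055 m and z of red_cover in the frame of tray below 0.01 m and angle between red_cover's own z axis and vertical below 0.17 rad and linear speed of red_cover below 0.02 m/s and distance of blue_cover from where it was at the start of the episode below 0.006 m); the robot touches nothing.
It fails at once if the blue cover is moved by more than 6 mm (distance of blue_cover from where it was at the start of the episode above 0.006 m).
It fails at once if the red cover is dropped: it moves faster than 0.6 m/s with no finger on it (a fall of about 20 mm) (linear speed of red_cover above 0.6 m/s and contact force between the fingers and red_cover below 0.1 N).
It fails at once if the red cover is forced against its pot or lugs (over 80 N between them; working it properly takes under 25 N) (contact force between red_cover and red_pot above 80 N).
It also fails if it takes over 45 s, if anything falls off the work surface, if the arm or the gripper's body presses on something with over 40 N, if the wrist force passes 120 N, or if a joint passes its speed limit or range.

## Robot

A 6-joint arm with a two-finger parallel gripper is mounted at the origin on the work surface. World frame = base frame: x ahead of the robot, y to its left, z up, the work surface at z = 0. Lengths are in m, angles in degrees, forces in N, time in s.
With the tool pointing down it reaches from about 0.25 to 0.725 m from the base axis. Payload 9.7 kg.
Tool frame: the origin (TCP) lies midway between the tips of the shut fingers; the grasp point (between the pads) lies 19 mm behind it (bot.pinch_z is the distance from the TCP to the grasp point, in m); z points along the fingers, y is the line along which they close (so a half turn about z gives the same grasp; the last joint's range is limited). The gripper opens to 85 mm and grips with 20 to 120 N. Pads are 22 mm wide; open, the fingers measure 114 mm over their backs; the gripper's body (76 mm by 85 mm) begins 54 mm behind the grasp point. The pads swing forward as they close: fully open they stand 13 mm farther back than shut.
Start: joints at [64.973, 4.979, 10.078, 95.1, 0, 90], TCP at [0.233, 0.498, 0.231] pointing down, gripper open.
Joint ranges: [-179.16, 179.16], [-48.56, 103.87], [-65.8, 70.77], [-126.05, 130.52], [-82.76, 87.17], [-180, 180]. Speed limits (degrees/s): [127.2, 127.2, 147.25, 180, 180, 180].

## Interface

Orientations are given as [roll, pitch, yaw] about the fixed x, y, z axes, in that order (R = Rz(yaw) Ry(pitch) Rx(roll)).
In Python, from workcell import sensors, camera, camera_params, ticket, bot gives the robot as it stands.
- The arm moves only by the shell command python3 -m jog 'ROWS' [FORCE]. ROWS is JSON, a list that holds one entry, the list of rows, each a list of 5 numbers: the shift along the world's x, y, z in units of 50 mm (1.0 is 50 mm), then the turn about the world's z in units of 5 degrees (1.0 is 5 degrees), then the opening, from 0 (shut) to 1 (fully open). In form: [[[tx, ty, tz, yaw, grip], ...]]. A call has 1 to 8 rows; each row shifts and turns the commanded pose from where the row before left it; what a row does not reach is not made up. A row lasts 1/10 s, in which the tool goes at most 50 mm and 8.59 degrees, less where a joint would pass 70% of its speed; a pose out of reach is approached as far as the arm can. A call is refused whole if a number of a shift passes 1 or a number of a turn 1, either way. A call with a gripper value outside its range is refused whole. The fingers move at their own pace and stop on an object; FORCE is the grip in N (left out, the last holds). Time passes only in rows, so rows that do not move let the fingers close. It gives the time, the measured TCP pose, the force, the opening and the grip force at its end, in the units of the state.
- sensors.get_obs(): the state, without advancing time (a new reading comes with each control period).
- camera(name): name is "side" or "top" or "wrist"; returns the picture (384x512x3 uint8, blue, green, red); there is no depth.
- camera_params(name): a dict with "fx", "fy", "cx", "cy" (pixels), "T" (4x4, takes a point from camera to world coordinates); the wrist camera has in their place "tool_from_camera" (4x4, takes a point from camera to tool coordinates, whose origin is the TCP and whose axes are the flange's). Camera axes: x right, y down, z forward; pixel columns grow to the right and rows downward; lengths in m; the calibration is good to about 2 mm. A picture is of the moment at which its call begins: read the wrist's pose just before it. camera_params takes no time and is no camera call.
- ticket.job_done(): hands the job in; it is judged then, once.
The state is a dict: "time": time; "q": joint angles; "qd": joint speeds; "joint_efforts": joint torques, N m; "ee_pos": TCP position; "tcp_rot": TCP orientation; "wrist_force": force on the tool from outside, world axes, zero at the start; "torque": the same for the moment, N m; "opening": finger opening in m; "grasp_force": force on a finger pad.
Only numpy, scipy, OpenCV 4.12 (cv2) and the standard library are available. Lean on these libraries where they do the work, as an engineer would, in place of code of your own. Each camera call takes 0.05 s, during which the arm holds its last target. There are 200 camera calls.

## Working session

There is one attempt and no reset: what is moved stays moved. The work goes in short steps, Python scripts to look and compute and a shell command to move; the robot and the scene stay as the last step left them, time stands still between calls to the robot, and variables do not carry over. Pictures are saved under pics/ and viewed, at most 10 in all, crops included, and the job is handed in when it is done.

```bash
mkdir -p pics; python3 - <<'E'
from workcell import sensors,camera,camera_params,bot
import cv2,numpy as np
o=sensors.get_obs();print({k:np.round(v,3).tolist() for k,v in o.items()},bot.pinch_z)
for n in("top","side"):
    cv2.imwrite(f"pics/{n}0.png",camera(n))
    p=camera_params(n);print(n,p["fx"],p["fy"],p["cx"],p["cy"],np.round(p["T"],4).tolist())
print(np.round(camera_params("wrist")["tool_from_camera"],4).tolist())
a=cv2.imread("pics/top0.png");b=cv2.imread("pics/side0.png")
E
```

```text
{'time': 0.0, 'q': [64.974, 5.012, 10.033, 95.102, 0.001, 90.002], 'qd': [-0.021, -0.056, -0.053, 0.013, 0.05, -0.044], 'joint_efforts': [0.0, -52.038, 46.481, 0.016, 0.0, 0.0], 'ee_pos': [0.233, 0.498, 0.231], 'tcp_rot': [-179.919, -0.001, 154.972], 'wrist_force': [-0.482, -0.35, -0.822], 'torque': [0.039, 0.007, 0.042], 'grasp_force': 0.0, 'opening': 0.086} 0.0187
top 365.9596378851369 365.9596378851369 253.49823524639737 195.3387505302679 [[-0.0706, -0.9754, 0.2087, 0.3051], [-0.9975, 0.0687, -0.0164, 0.0819], [0.0017, -0.2094, -0.9778, 1.0306], [0.0, 0.0, 0.0, 1.0]]
side 355.07398393561897 355.07398393561897 257.6939723710001 198.17540051943146 [[0.8161, -0.3599, 0.4521, 0.1534], [-0.5779, -0.5171, 0.6314, -0.423], [0.0065, -0.7766, -0.63, 0.5746], [0.0, 0.0, 0.0, 1.0]]
[[0.0003, -0.9489, -0.3155, 0.0821], [1.0, 0.0006, -0.0008, 0.0002], [0.0009, -0.3155, 0.9489, -0.143], [0.0, 0.0, 0.0, 1.0]]
```

View pics/top0.png

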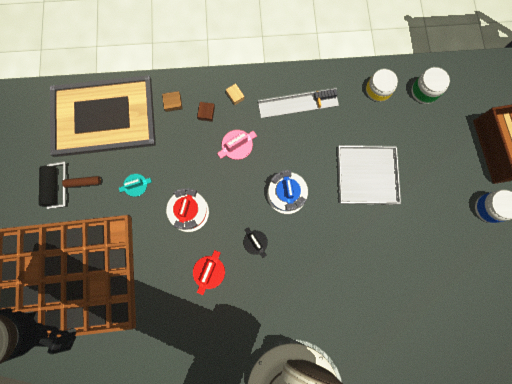

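View pics/side0.png

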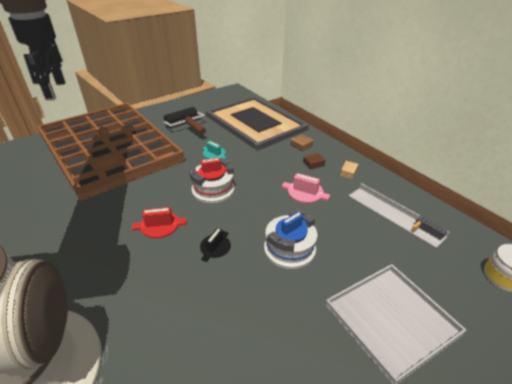

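The top view shows these candidates for the red cover:
- Red on the pot with lugs at (185,208).
- A larger loose red cover at (209,271).
- Pink at (237,144), turquoise at (135,185) and black at (256,242).
- Blue on its pot at (288,190).

The tray is at (369,175). I choose the smaller red one, on the pot at (185,208), and will check it in a crop while measuring.

```bash
cat > h.py <<'E'
import cv2,numpy as np
from workcell import sensors,camera,camera_params,bot
from scipy.spatial.transform import Rotation as Ro
def wristT(o):
    T=np.eye(4);T[:3,:3]=Ro.from_euler('xyz',o["tcp_rot"],degrees=True).as_matrix();T[:3,3]=o["ee_pos"]
    return T@camera_params("wrist")["tool_from_camera"]
def ray(uv,z,p,T):
    uv=np.atleast_2d(uv).astype(float)
    d=np.c_[(uv[:,0]-p["cx"])/p["fx"],(uv[:,1]-p["cy"])/p["fy"],np.ones(len(uv))]@T[:3,:3].T
    return T[:3,3]+d*((z-T[2,3])/d[:,2])[:,None]
def hsv(im,lo,hi): return cv2.inRange(cv2.cvtColor(im,cv2.COLOR_BGR2HSV),np.array(lo),np.array(hi))
def red(im): return hsv(im,(0,150,80),(6,255,255))|hsv(im,(174,150,80),(180,255,255))
def blob(m,box):
    k=np.zeros_like(m);x0,y0,x1,y1=box;k[y0:y1,x0:x1]=m[y0:y1,x0:x1]
    c=max(cv2.findContours(k,cv2.RETR_EXTERNAL,cv2.CHAIN_APPROX_NONE)[0],key=cv2.contourArea);return c
E
python3 - <<'E'
from h import *
a=cv2.imread("pics/top0.png");p=camera_params("top");T=p["T"]
for nm,box,z in(("potcover",(160,185,212,235),.062),("loose",(185,245,235,300),.005)):
    c=blob(red(a),box);w=ray(c[:,0],z,p,T);print(nm,cv2.boundingRect(c),cv2.contourArea(c),np.round(w.mean(0),3),cv2.minAreaRect(w[:,:2].astype(np.float32)*1000))
wh=hsv(a,(0,0,150),(180,70,255))
for nm,box,z in(("stripe",(176,195,196,219),.092),("rim",(160,185,212,235),.045),("bluestripe",(278,175,300,200),.092),("tray",(330,138,406,210),.018)):
    c=blob(wh,box);w=ray(c[:,0],z,p,T)*1000;r=cv2.minAreaRect(w[:,:2].astype(np.float32));print(nm,cv2.boundingRect(c),np.round(r[0],1),np.round(r[1],1),round(r[2],1),np.round(cv2.minEnclosingCircle(w[:,:2].astype(np.float32))[1],1))
cv2.imwrite("pics/crop.png",cv2.resize(np.hstack([a[170:310,150:310]]),None,fx=4,fy=4,interpolation=cv2.INTER_CUBIC))
E
```

```text
potcover (173, 195, 25, 28) 455.5 [0.489 0.251 0.062] ((489.15863037109375, 251.10061645507812), (64.22113037109375, 64.052734375), 23.52889060974121)
loose (193, 250, 32, 45) 884.0 [0.318 0.204 0.005] ((318.88720703125, 202.9757537841797), (104.9071044921875, 88.47979736328125), 13.066969871520996)
stripe (180, 199, 6, 15) [489.8 251.5] [ 4.5 38.8] 71.7 19.4
rim (179, 193, 30, 39) [474.5 222.8] [ 61.7 111.3] 66.7 55.7
bluestripe (289, 175, 11, 10) [541.1 -43.9] [26.5 24.6] 84.5 16.6
tray (339, 145, 62, 59) [ 561.4 -269.9] [169.4 172.9] 85.2 118.8
```

View pics/crop.png

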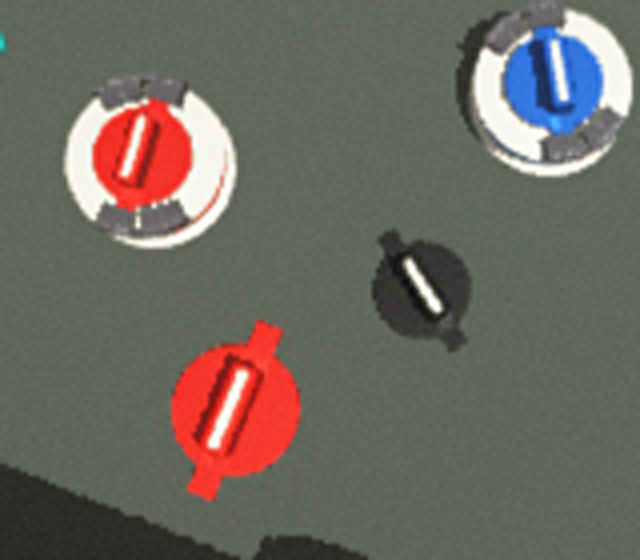

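The crop shows the small red disc at crop (143,155), held under two grey lugs on its pot. The loose red one at crop (235,405) is clearly larger, so the one on the pot is the target. Its position is about (0.490, 0.2515), bar yaw about -18°. The tray is at (0.561, -0.270).

```bash
python3 -m jog '[[[0.64,-0.62,-0.1,0.16,1],[0.64,-0.62,-0.1,0.16,1],[0.64,-0.62,-0.1,0.16,1],[0.64,-0.62,-0.1,0.16,1],[0.64,-0.62,-0.1,0.16,1],[0.64,-0.62,-0.1,0.16,1],[0.64,-0.62,-0.1,0.16,1],[0.64,-0.62,-0.1,0.16,1]]]' 60
python3 -m jog '[[[0,0,0,0,1],[0,0,0,0,1],[0,0,0,0,1]]]'
python3 - <<'E'
from h import *
o=sensors.get_obs();print(np.round(o["q"],1),np.round(o["ee_pos"],4),np.round(o["tcp_rot"],2),o["time"])
p=camera_params("wrist");T=wristT(o);a=camera("wrist");cv2.imwrite("pics/w1.png",a)
ms=red(a);c=blob(ms,(0,0,512,384));w=ray(c[:,0],.062,p,T)*1000;print(cv2.boundingRect(c),np.round([w.min(0),w.max(0)],1))
x,y,ww,hh=cv2.boundingRect(c)
wh=hsv(a,(0,0,150),(180,70,255));h=cv2.convexHull(c);k=np.zeros_like(wh);cv2.drawContours(k,[h],-1,255,-1);k=cv2.erode(k,np.ones((5,5)))&wh
c=blob(k,(0,0,512,384));w=ray(c[:,0],.092,p,T)*1000;r=cv2.minAreaRect(w[:,:2].astype(np.float32));print(r,cv2.boundingRect(c))
E
```

```text
time: 0.9
ee_pos: [0.4896, 0.2488, 0.1908]
tcp_rot: [-180.0, -0.0, 161.4]
wrist_force: [0.9, 1.7, -1.0]
opening: 0.0857
grasp_force: 0.0
time: 1.2
ee_pos: [0.4882, 0.2508, 0.1912]
tcp_rot: [-180.0, -0.0, 161.4]
wrist_force: [-0.2, 1.1, 0.0]
opening: 0.0858
grasp_force: 0.0
[27.2  4.2  4.8 90.6  0.  45.8] [0.4882 0.2508 0.1912] [-1.8000e+02 -2.0000e-02  1.6139e+02] 1.2
(108, 0, 88, 93) [[305.8 180.3  62. ]
 [382.1 252.5  62. ]]
((337.33758544921875, 213.20997619628906), (4.995988845825195, 32.60662841796875), 64.1785888671875) (133, 0, 8, 50)
```

View pics/w1.png

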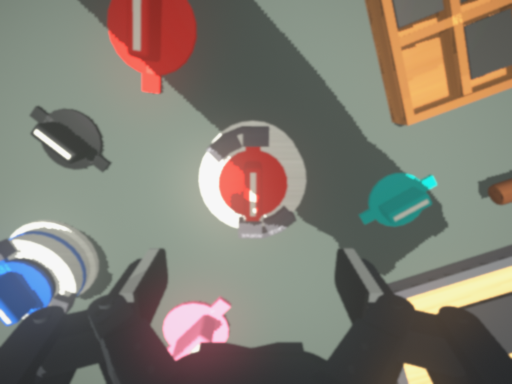

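The wrist view shows the small red cover at (253,185) with its stripe at (253,193). The large loose one is at (150,30). I'll measure inside the right box.

```bash
python3 - <<'E'
from h import *
o=sensors.get_obs();p=camera_params("wrist");T=wristT(o);a=cv2.imread("pics/w1.png")
box=(200,130,300,235)
c=blob(red(a),box);w=ray(c[:,0],.062,p,T)*1000;print(cv2.boundingRect(c),np.round(w.min(0)/2+w.max(0)/2,1),np.round(np.ptp(w,0),1),cv2.minEnclosingCircle(w[:,:2].astype(np.float32)))
wh=hsv(a,(0,0,140),(180,90,255))
c=blob(wh,(243,168,263,218));w=ray(c[:,0],.092,p,T)*1000;print(cv2.minAreaRect(w[:,:2].astype(np.float32)),cv2.boundingRect(c))
k=(hsv(a,(0,0,110),(180,90,255))|red(a));c=blob(k,(190,110,315,245));w=ray(c[:,0],.055,p,T)*1000;print(cv2.boundingRect(c),cv2.minEnclosingCircle(w[:,:2].astype(np.float32)))
cv2.imwrite("pics/w1c.png",cv2.resize(a[110:250,180:325],None,fx=4,fy=4,interpolation=cv2.INTER_CUBIC))
E
```

```text
(221, 148, 65, 72) [489.1 253.3  62. ] [71.1 63.   0. ] ((489.2171325683594, 252.5938720703125), 36.30550765991211)
((489.3894958496094, 252.43275451660156), (6.165046215057373, 39.789466857910156), 71.77279663085938) (249, 173, 8, 44)
(190, 110, 125, 135) ((492.1915588378906, 251.22129821777344), 92.802490234375)
```

View pics/w1c.png

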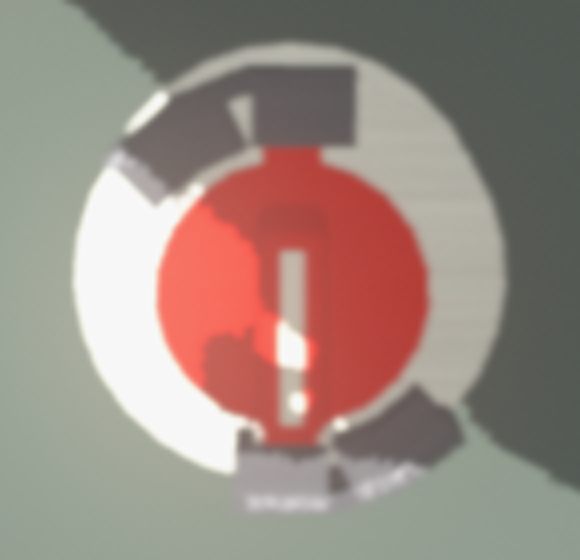

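The crop shows the bar vertical at crop (292,338). The lug hoods extend anticlockwise from both ears. Both estimates agree on centre (0.4895, 0.252), bar yaw -18.3°. I'll descend and grip.

```bash
python3 -m jog '[[[0.026,0.026,-0.4,0.06,1],[0,0,-0.5,0,1],[0,0,-0.5,0,1],[0,0,-0.5,0,1],[0,0,-0.4,0,1],[0,0,-0.18,0,1],[0,0,0,0,1],[0,0,0,0,1]]]' 60
python3 -m jog '[[[0,0,0,0,0.1],[0,0,0,0,0.1],[0,0,0,0,0],[0,0,0,0,0],[0,0,0,0,0],[0,0,0,0,0]]]' 60
```

```text
time: 2.05
ee_pos: [0.49, 0.2523, 0.0684]
tcp_rot: [180.0, 0.0, 161.7]
wrist_force: [0.4, 0.2, 0.2]
opening: 0.0854
grasp_force: 0.0
time: 2.65
ee_pos: [0.4901, 0.2517, 0.0676]
tcp_rot: [180.0, 0.0, 161.7]
wrist_force: [-0.6, -0.6, 3.0]
opening: 0.0147
grasp_force: 62.0
```

```bash
python3 -m jog '[[[0,0,-0.03,0,0],[0,0,-0.03,0,0],[0,0,-0.03,0,0],[0,0,-0.02,0,0],[0,0,0,0,0],[0,0,0,0,0]]]' 80
```

```text
time: 3.25
ee_pos: [0.4901, 0.2517, 0.0627]
tcp_rot: [180.0, 0.0, 161.7]
wrist_force: [-3.1, -0.7, 8.5]
opening: 0.0144
grasp_force: 82.7
```

```bash
python3 -m jog '[[[0,0,-0.02,0,0],[0,0,0,0,0],[0,0,0,0,0]]]' 80
python3 - <<'E'
from h import *
for n in("wrist","side"):
    a=camera(n);cv2.imwrite(f"pics/p_{n}.png",a)
o=sensors.get_obs();print(np.round(o["wrist_force"],1),np.round(o["torque"],2),np.round(o["ee_pos"],4))
E
```

```text
time: 3.55
ee_pos: [0.4901, 0.2517, 0.0618]
tcp_rot: [180.0, 0.0, 161.7]
wrist_force: [-3.8, -2.4, 8.8]
opening: 0.0145
grasp_force: 82.8
[-3.5 -1.1  8.6] [-0.32  0.54 -0.05] [0.4901 0.2517 0.0618]
```

```bash
python3 -m jog '[[[0,0,0,0.5,0],[0,0,0,0.5,0],[0,0,0,0.5,0],[0,0,0,0.5,0],[0,0,0,0,0],[0,0,0,0,0]]]' 80
python3 - <<'E'
from h import *
o=sensors.get_obs();print(np.round(o["wrist_force"],1),np.round(o["torque"],2),np.round(o["ee_pos"],4))
E
```

```text
time: 4.25
ee_pos: [0.4907, 0.252, 0.0621]
tcp_rot: [179.9, 0.1, 171.7]
wrist_force: [-0.6, -0.3, 8.9]
opening: 0.0143
grasp_force: 82.9
[-0.6 -0.3  8.9] [-0.06  0.18  0.04] [0.4907 0.252  0.0621]
```

```bash
python3 -m jog '[[[0,0,0,0.8,0],[0,0,0,0.8,0],[0,0,0,0.8,0],[0,0,0,0.8,0],[0,0,0,0.8,0],[0,0,0,0.8,0],[0,0,0,0,0]]]' 80
python3 - <<'E'
from h import *
o=sensors.get_obs();print(np.round(o["wrist_force"],1),np.round(o["torque"],2),np.round(o["ee_pos"],4))
E
```

```text
time: 4.95
ee_pos: [0.4908, 0.2521, 0.0621]
tcp_rot: [180.0, 0.1, -164.2]
wrist_force: [-0.0, 0.4, 8.9]
opening: 0.0145
grasp_force: 82.9
[-0.   0.4  8.9] [-0.05  0.03  0.18] [0.4908 0.2521 0.0621]
```

Turned 34° with little resistance. Another 56° is needed.

```bash
python3 -m jog '[[[0,0,0,1,0],[0,0,0,1,0],[0,0,0,1,0],[0,0,0,1,0],[0,0,0,1,0],[0,0,0,1,0],[0,0,0,0,0]]]' 80
python3 -m jog '[[[0,0,0,1,0],[0,0,0,1,0],[0,0,0,1,0],[0,0,0,1,0],[0,0,0,1,0],[0,0,0,0.2,0],[0,0,0,0,0],[0,0,0,0,0]]]' 80
python3 - <<'E'
from h import *
o=sensors.get_obs();print(np.round(o["wrist_force"],1),np.round(o["torque"],2),np.round(o["ee_pos"],4))
a=camera("wrist");cv2.imwrite("pics/turned.png",a)
E
```

```text
time: 5.65
ee_pos: [0.4908, 0.2521, 0.0621]
tcp_rot: [-180.0, 0.1, -134.2]
wrist_force: [0.5, 0.4, 8.5]
opening: 0.0145
grasp_force: 82.9
time: 6.45
ee_pos: [0.4908, 0.2521, 0.0621]
tcp_rot: [-179.9, 0.1, -108.3]
wrist_force: [0.7, 0.5, 9.3]
opening: 0.0142
grasp_force: 82.9
[0.7 0.5 9.3] [-0.    0.09  0.05] [0.4908 0.2521 0.0621]
```

View pics/turned.png

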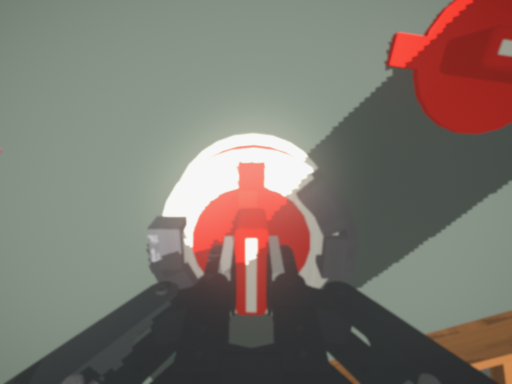

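The view shows the cover's ear at (251,172), midway between the lugs at (165,245) and (338,245): a full quarter turn and free. Lifting now.

```bash
python3 -m jog '[[[0,0,0.1,0,0],[0,0,0.1,0,0],[0,0,0.2,0,0],[0,0,0.4,0,0],[0,0,0.5,0,0],[0,0,0.6,0,0],[0,0,0.6,0,0],[0,0,0.2,0,0]]]' 80
python3 -m jog '[[[0.07,-0.4,0,0,0],[0.1,-0.75,0,0,0],[0.12,-0.9,0,0,0],[0.12,-0.9,0,0,0],[0.12,-0.9,0,0,0],[0.12,-0.9,0,0,0],[0.12,-0.9,0,0,0],[0.12,-0.9,0,0,0]]]' 80
python3 -m jog '[[[0.13,-0.9,0,0,0],[0.13,-0.9,0,0,0],[0.12,-0.9,0,0,0],[0.12,-0.8,0,0,0],[0.08,-0.2,0,0,0],[0,0,0,0,0],[0,0,0,0,0],[0,0,0,0,0]]]' 80
python3 - <<'E'
from h import *
o=sensors.get_obs();print(np.round(o["q"],1),np.round(o["wrist_force"],1))
for n in("side","top"):cv2.imwrite(f"pics/c_{n}.png",camera(n))
E
```

```text
time: 7.3
ee_pos: [0.4904, 0.2519, 0.1988]
tcp_rot: [-179.9, 0.1, -108.3]
wrist_force: [-0.0, 0.1, -1.5]
opening: 0.0146
grasp_force: 81.6
time: 8.1
ee_pos: [0.5339, -0.0777, 0.1947]
tcp_rot: [179.9, -0.0, -108.3]
wrist_force: [0.8, 0.5, -1.9]
opening: 0.0148
grasp_force: 81.6
time: 8.9
ee_pos: [0.5634, -0.2595, 0.1957]
tcp_rot: [180.0, 0.0, -108.3]
wrist_force: [0.2, 0.4, -1.6]
opening: 0.0145
grasp_force: 81.6
[-24.7  14.3  16.7  92.4   0.  -96.5] [ 0.2  0.4 -1.6]
```

View pics/c_side.png

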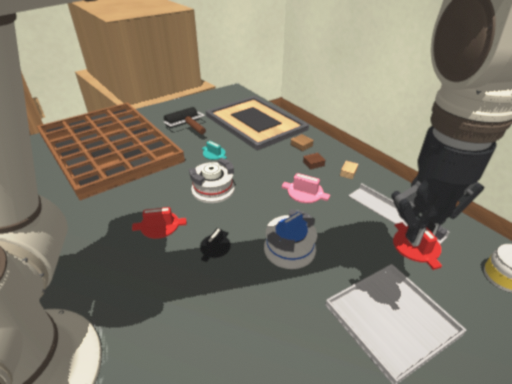

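The side view shows the cover held level at (417,245), the pot empty at (212,180) and the blue cover still locked at (292,228). Going down into the tray.

```bash
python3 -m jog '[[[0,-0.2,-0.3,0,0],[0,0,-0.6,0,0],[0,0,-0.6,0,0],[0,0,-0.6,0,0],[0,0,-0.6,0,0],[0,0,-0.4,0,0],[0,0,-0.2,0,0],[0,0,0,0,0]]]' 80
python3 -m jog '[[[0,0,-0.08,0,0],[0,0,-0.06,0,0],[0,0,-0.05,0,0],[0,0,-0.04,0,0],[0,0,0,0,0],[0,0,0,0,0]]]' 80
```

```text
time: 9.8
ee_pos: [0.5624, -0.2705, 0.0288]
tcp_rot: [179.8, 0.0, -108.3]
wrist_force: [-0.7, -0.4, -1.5]
opening: 0.0146
grasp_force: 81.6
time: 10.4
ee_pos: [0.5635, -0.2709, 0.0194]
tcp_rot: [-180.0, 0.0, -108.3]
wrist_force: [1.1, -0.4, -2.1]
opening: 0.0143
grasp_force: 81.6
```

```bash
python3 -m jog '[[[0,0,-0.03,0,0],[0,0,-0.03,0,0],[0,0,0,0,0],[0,0,0,0,0]]]' 80
python3 -m jog '[[[0,0,-0.02,0,0],[0,0,-0.01,0,0],[0,0,0,0,0],[0,0,0,0,0]]]' 80
```

```text
time: 10.8
ee_pos: [0.5634, -0.2709, 0.0162]
tcp_rot: [180.0, -0.0, -108.3]
wrist_force: [-0.5, 0.4, -1.1]
opening: 0.0144
grasp_force: 81.6
time: 11.2
ee_pos: [0.5635, -0.2708, 0.0148]
tcp_rot: [180.0, -0.0, -108.3]
wrist_force: [-0.6, 0.5, -1.4]
opening: 0.0144
grasp_force: 81.6
```

```bash
python3 -m jog '[[[0,0,-0.02,0,0],[0,0,-0.01,0,0],[0,0,0,0,0],[0,0,0,0,0]]]' 80
python3 -m jog '[[[0,0,-0.02,0,0],[0,0,0,0,0],[0,0,0,0,0]]]' 80
```

```text
time: 11.6
ee_pos: [0.5635, -0.2709, 0.0147]
tcp_rot: [-180.0, -0.0, -108.3]
wrist_force: [-4.3, 2.4, 8.9]
opening: 0.0146
grasp_force: 83.0
time: 11.9
ee_pos: [0.5636, -0.2708, 0.0147]
tcp_rot: [-179.9, -0.0, -108.3]
wrist_force: [-7.2, 4.0, 16.2]
opening: 0.0142
grasp_force: 84.0
```

Floor contact at TCP 0.0147. I'll ease off the push, release gently, then lift clear.

```bash
python3 -m jog '[[[0,0,0.03,0,0],[0,0,0,0,0],[0,0,0,0,0]]]' 20
python3 -m jog '[[[0,0,0,0,0.25],[0,0,0,0,0.4],[0,0,0,0,0.6],[0,0,0,0,0.6],[0,0,0,0,0.6]]]' 20
python3 -m jog '[[[0,0,0.1,0,0.6],[0,0,0.3,0,0.6],[0,0,0.5,0,0.6],[0,0,0.7,0,0.6],[0,0,0.7,0,0.6],[-0.4,0.6,0.5,0,0.6],[-0.5,0.8,0.3,0,0.6],[-0.5,0.8,0,0,0.6]]]'
python3 -m jog '[[[-0.5,0.8,0,0,0.6],[-0.5,0.8,0,0,0.6],[0,0,0,0,0.6],[0,0,0,0,0.6],[0,0,0,0,0.6]]]'
python3 - <<'E'
from h import *
t=camera("top");s=camera("side");cv2.imwrite("pics/end.png",cv2.resize(np.hstack([t[120:230,260:420],s[180:384,230:512][:110*204//110]. copy()[:204,:297][0:110*204//110][::1] if 0 else cv2.resize(s[180:384,230:512],(160,110))]),None,fx=2.5,fy=2.5))
p=camera_params("top");c=blob(red(t),(320,130,420,215));w=ray(c[:,0],.009,p,p["T"])*1000
print(cv2.boundingRect(c),cv2.minEnclosingCircle(w[:,:2].astype(np.float32)))
E
```

```text
time: 12.2
ee_pos: [0.5637, -0.271, 0.0147]
tcp_rot: [-179.9, -0.0, -108.3]
wrist_force: [-3.0, 1.0, 7.4]
opening: 0.0144
grasp_force: 82.9
time: 12.7
ee_pos: [0.5634, -0.2708, 0.0136]
tcp_rot: [180.0, 0.0, -108.3]
wrist_force: [0.6, 0.7, 0.8]
opening: 0.0513
grasp_force: 0.0
time: 13.5
ee_pos: [0.4936, -0.1603, 0.1726]
tcp_rot: [-179.7, 0.0, -108.4]
wrist_force: [-0.0, 0.1, 0.5]
opening: 0.0511
grasp_force: 0.0
time: 14.0
ee_pos: [0.4441, -0.0813, 0.1696]
tcp_rot: [-179.9, 0.0, -108.3]
wrist_force: [0.4, -0.6, 0.3]
opening: 0.0511
grasp_force: 0.0Traceback (most recent call last):
  File "<stdin>", line 3, in <module>
  File "h.py", line 15, in blob
    c=max(cv2.findContours(k,cv2.RETR_EXTERNAL,cv2.CHAIN_APPROX_NONE)[0],key=cv2.contourArea);return c
ValueError: max() iterable argument is empty
```

View pics/end.png

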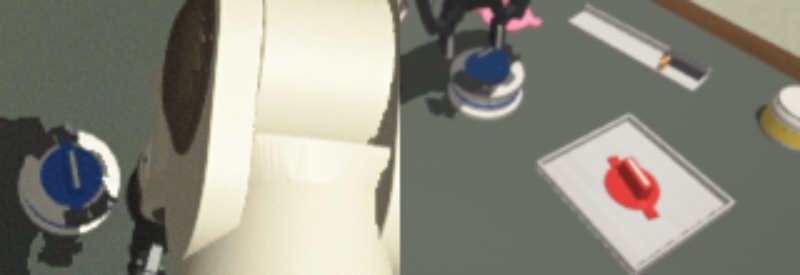

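The side half of the picture shows the red cover flat, bar up and near the centre of the tray at (632,180). The blue cover is still locked on its pot at (487,65), and the gripper is clear in the air. The arm hides the tray in the top view, but the release point (0.563, -0.271) is 2 mm from the measured tray centre.

```bash
python3 -c "
from workcell import ticket
print(ticket.job_done())"
```

```text
the job is handed in; nothing more can be done
None
```

The red cover was pressed down, turned 90° anticlockwise, lifted off and set flat and right way up near the middle of the tray; the blue cover is still locked on its pot, and the job is handed in (no verdict was returned).

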